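# Open the chilled garnish rail past its spring catch

### The arm

A 6-joint arm with a two-finger parallel gripper is mounted at the origin on the work surface. World frame = base frame: x ahead of the robot, y to its left, z up, the work surface at z = 0. Lengths are in m, angles in rad, forces in N, time in s.
With the tool pointing down it reaches from about 0.425 to 0.95 m from the base axis. Payload 14.7 kg.
Tool frame: the origin (TCP) lies midway between the tips of the shut fingers; the grasp point (between the pads) lies 19 mm behind it (arm.pinch_z is the distance from the TCP to the grasp point, in m); x points along the fingers, y is the direction in which the jaws open and shut, and the axes are right-handed (so a half turn about x gives the same grasp; the last joint's range is limited). The gripper opens to 85 mm and grips with 20 to 120 N. Pads are 22 mm wide; open, the fingers measure 114 mm over their backs; the gripper's body (76 mm by 85 mm) begins 54 mm behind the grasp point. The pads swing forward as they close: fully open they stand 13 mm farther back than shut.
Start: joints at [1.181, 0.48, 1.596, -0, 1.065, -0.047], TCP at [0.218, 0.612, 0.231] pointing down, gripper open.
Joint ranges: [-2.75, 2.75], [-0.82, 2.05], [0.23, 2.67], [-1.56, 4.7], [0.09, 2.69], [-2.92, 2.92]. Speed limits (rad/s): [1.89, 1.89, 2.39, 3.01, 3.01, 3.01].

### API

Orientations are given as a unit quaternion [x, y, z, w].
In Python, from plant import arm gives the robot as it stands.
- The arm moves only by the tool play_rows, never from a script. Its argument "deltas" is a list that holds one entry, the list of rows, each a list of 7 numbers: the finger opening in m, from 0 to 0.0854, then the shift along the tool's x, y, z in m, then the turn, a rotation vector about the tool's x, y, z in rad. In form: [[[grip, tx, ty, tz, wx, wy, wz], ...]]. A call has 1 to 10 rows; each row shifts and turns the commanded pose from where the row before left it, along the tool's axes as they then stand; what a row does not reach is not made up. A row lasts 1/10 s, in which the tool goes at most 50 mm and 8.59 degrees, less where a joint would pass 70% of its speed; a pose out of reach is approached as far as the arm can. A call is refused whole if a number of a shift passes 0.05 or a number of a turn 0.15, either way. A call with a gripper value outside its range is refused whole. The fingers move at their own pace and stop on an object; "newtons" is the grip in N (left out, the last holds). Time passes only in rows, so rows that do not move let the fingers close. It gives the time, the measured TCP pose, the force and the opening at its end, in the units of the state.
- arm.read_state(): the state, without advancing time (a new reading comes with each control period).
- arm.snapshot(name): name is "scene" or "top"; returns a dict with "color" (480x640x3 uint8, blue, green, red), "vertical_fov" (degrees; the focal length in pixels is half the picture's height over the tangent of half this angle, whatever the lens; pixels are square), "cx", "cy" (the principal point, pixels), "T" (4x4, takes a point from camera to world coordinates). Camera axes: x right, y up, looking along -z (the intrinsics and any distortion apply to the point x, -y, -z); pixel columns grow to the right and rows downward; lengths in m; the calibration is good to about 2 mm. A picture is of the moment at which its call begins. There is no depth.
- arm.finish_job(): hands the job in, once; it reports no verdict.
Trained networks look in the newest picture that a camera, given by its name, has taken for a name from the list of things; names that differ only in an ending like _2 or _b are one class to them, and where a whole thing is asked for, a point or a joint stands for the part that bears it (a point fixed in the world has none). Each returns a list of dicts, best first, with "confidence" (0 to 1); they miss things now and then, are a little off and sometimes report something else, mostly with a low value. They report only what shows in the picture. A call takes as long as a camera call.
- arm.spot_in(camera, label): "box" ([left, top, right, bottom] in pixels, round what is visible of it).
- arm.pinpoint(camera, label): "location" ([row, column] in pixels: a listed point, or the origin of a listed thing).
The state is a dict: "time": time; "qpos": joint angles; "qvel": joint speeds; "joint_torque": joint torques, N m; "eef_pos": TCP position; "tcp_rot": TCP orientation; "wrist_force": force on the tool from outside, world axes, zero at the start; "moment": the same for the moment, N m; "gripper_width": finger opening in m.
Only numpy, scipy, OpenCV 4.12 (cv2) and the standard library are available. Lean on these libraries where they do the work, as an engineer would, in place of code of your own. Each camera call takes 0.05 s, during which the arm holds its last target. There are 200 camera calls.

### The job

Open the chilled garnish rail for service: press the red spring catch on its front edge down and, while keeping it down, push the sliding lid to the robot's left until it is past the catch, then push it on all the way over the fixed cover to its stop, so that the catch springs up again behind it. Never force the lid against the raised catch. Pick nothing up, and leave the tubs, crockery, spoon, bottle, mill and funnel where they stand.

Things in the scene. Friction and masses are not known exactly. Their poses are not given: they have to be found in the camera images.
- rail: Chilled garnish rail, fixed stainless housing on the counter. Origin under it at counter level; x points from its front (robot side) to its back, y to the robot's left (yaw within 0.25 rad), z up. Spans x -140..125, y -360..260 mm, 110 high (flat front rail x -140..-93, top z 110). y above 12: fixed grey cover. y -237..-12: pan well, closed by the lid. y below -237: compressor housing, top z 112.
- catch (a joint): Spring catch, one piece: red thumb pad and metal bolt. Travel straight down in m: 0 = up, 0.012 = bottomed. The spring pushes up with 3 N at 0, 8 N at 0.012. Up, the bolt blocks the lid; at 0.008 or more the lid can slide over it. Once over it (joint lid above 0.012) the lid keeps it down at 0.008; when the lid has gone by (above 0.245) it springs up behind the lid.
- lid (a joint): Sliding lid, travel in m along the rail's +y (to the robot's left): 0 = closed (starts at 0 to 0.006), 0.256 = fully open, at its stop. With the catch up the lid is blocked at 0.010. Resistance 1 to 5 N. Its channels (strips at rail x -93..-87 and 109..116 mm, tops z 127) keep it from lifting out.
- pad (a point): Landing point for a fingertip on the flat top of the red ribbed thumb pad, to the right of the lid's lip: 20 mm from the pad's right end, 22 mm from the lip when the lid is closed, midway across. The pad spans rail x -136..-100, y -72..8 mm, top z 128 when up; it moves down with the catch. This point is at rail x -118, y -52.
- lip (a point): Centre of the right (-y) face of the front end of the lid's lip, an upright bar with black grip, 12 mm thick along y, near the lid's left edge. Its front end hangs out over the pad: rail x -138..-87 mm, z 134..164 (6 mm above the raised pad). Site at rail x -118, z 149, y -30 when closed; moves with the lid. Pushing this face to +y slides the lid; left of the pad the front rail is clear.
- bolt (a point): Centre of the top of the catch's metal bolt, just left of the closed lid's left edge, in the front lid channel: 11 by 12 mm, rail x -80, y -2..10 mm, top z 126 when up (2 mm above the lid's top face; the lid's underside is at z 118). Moves with the catch.
- amber_tub: Round tub of amber sauce with clear lid, 90 mm wide, 71 mm high, standing on the rail's compressor housing; origin at the centre of its underside. Leave it.
- white_tub: White round tub with blue lid, 90 mm wide, 71 mm high, on the counter in front of the rail; origin under its centre. Leave it.
- ramekin: White ceramic bowl, 72 mm wide, 42 mm high, on the counter in front of the rail; origin under its centre. Leave it.
- spoon: Steel spoon, 190 mm long, lying on the counter in front of the rail; origin on the counter near its middle. Leave it.
- plates: Stack of five white plates, 216 mm wide, 67 mm high, on the counter to the left; origin under its centre. Leave it.
- squeeze: Yellow squeeze bottle with red cap, 58 mm wide, 170 mm high, on the counter to the right; origin under its centre. Leave it.
- pepper_mill: Dark wooden pepper mill, 58 mm wide, 166 mm high, on the counter to the right; origin under its centre. Leave it.
- funnel: Steel confectionery funnel on its wire stand, 190 mm wide, about 225 mm high, its handle reaching 136 mm from its axis, on the counter to the left; origin under its centre. Leave it.

How it is judged:
By the outcome, as a careful person would: the job done as asked, in the order asked, and still so for the second after the job is handed in, with the robot touching nothing.
It also fails if it takes over 38 s, if anything falls off the work surface, if the arm or the gripper's body presses on something with over 40 N, if the wrist force passes 120 N, or if a joint passes its speed limit or range.

## Working session

There is one attempt and no reset: what is moved stays moved. The work goes in short steps, Python scripts to look and compute and a tool call to move; the robot and the scene stay as the last step left them, time stands still between calls to the robot, and variables do not carry over. Pictures are saved under pics/ and viewed, about 8 in all and at most 12, crops included, and the job is handed in when it is done.

Besides the shell and the picture viewer there is one more tool, called by a JSON object that holds its "api" and its "payload", one argument or row to a line. play_rows: Moves the arm, as the interface text tells. Its arguments: {"type":"object","properties":{"deltas":{"type":"array"},"newtons":{"type":"number"}},"required":["deltas"]}

```bash
mkdir -p pics; ls; cat > h.py <<'E'
import numpy as np, cv2
from plant import arm
def cam(n):
    s=arm.snapshot(n); return s
def proj_ray(s,row,col):
    f=240/np.tan(np.radians(s["vertical_fov"])/2)
    d=np.array([(col-s["cx"])/f,-(row-s["cy"])/f,-1.]); T=np.array(s["T"])
    return T[:3,3],T[:3,:3]@d
def at_z(s,row,col,z):
    o,d=proj_ray(s,row,col); return o+d*(z-o[2])/d[2]
def px(s,p):
    T=np.array(s["T"]); c=T[:3,:3].T@(np.asarray(p)-T[:3,3])
    f=240/np.tan(np.radians(s["vertical_fov"])/2)
    return s["cy"]-f*c[1]/-c[2], s["cx"]+f*c[0]/-c[2]
E
python3 - <<'E'
from h import *
st=arm.read_state();print({k:np.round(v,3).tolist() for k,v in st.items()})
Z=dict(pad=.128,lip=.149,bolt=.126,rail=0,amber_tub=.112,white_tub=0,ramekin=0,spoon=0,plates=0,squeeze=0,pepper_mill=0,funnel=0)
for n in("scene","top"):
    s=cam(n);cv2.imwrite(f"pics/{n}0.png",s["color"])
    print(n,{k:v for k,v in s.items() if k not in("color","T")},np.round(s["T"],3).tolist())
    for k,z in Z.items():
        r=arm.pinpoint(n,k)
        for q in r[:2]: print(k,np.round(q["location"]),round(q["confidence"],2),np.round(at_z(s,*q["location"],z),4))
E
```

```text
pics
{'time': 0.0, 'qpos': [1.181, 0.481, 1.597, 0.0, 1.065, -0.047], 'qvel': [-0.001, -0.002, -0.0, -0.002, -0.0, 0.0], 'joint_torque': [-0.001, -95.066, -43.017, -0.001, 0.013, 0.0], 'eef_pos': [0.218, 0.612, 0.231], 'tcp_rot': [0.12, 0.697, -0.121, 0.697], 'wrist_force': [-0.144, 0.165, 0.32], 'moment': [-0.0, -0.017, 0.028], 'gripper_width': 0.086}
scene {'vertical_fov': 42.47174628586424, 'cx': 326.0631454982382, 'cy': 240.24959400049335} [[0.652, -0.601, 0.463, 1.41], [0.758, 0.512, -0.404, -0.783], [0.005, 0.614, 0.789, 1.64], [0.0, 0.0, 0.0, 1.0]]
pad [235. 316.] 0.48 [ 0.4862 -0.02    0.128 ]
lip [226. 318.] 0.65 [ 4.757e-01 -4.000e-04  1.490e-01]
lip [261. 249.] 0.21 [ 0.4468 -0.2455  0.149 ]
rail [276. 347.] 0.96 [0.6007 0.0116 0.    ]
rail [309. 267.] 0.57 [ 0.5329 -0.2577  0.    ]
amber_tub [307. 267.] 0.6 [ 0.5885 -0.291   0.112 ]
white_tub [259. 246.] 0.57 [ 0.3383 -0.1954  0.    ]
ramekin [210. 354.] 0.62 [0.4095 0.2185 0.    ]
spoon [335. 179.] 0.66 [ 0.4341 -0.5154  0.    ]
spoon [235. 305.] 0.56 [0.3842 0.0146 0.    ]
plates [173. 412.] 0.6 [0.415  0.4995 0.    ]
s
[... 347 characters left out ...]
0, 1.0]]
lip [267. 313.] 0.82 [ 0.4625 -0.0101  0.149 ]
bolt [247. 300.] 0.76 [0.5148 0.0262 0.126 ]
rail [223. 308.] 0.61 [0.5931 0.008  0.    ]
amber_tub [234. 490.] 0.73 [ 0.5635 -0.4962  0.112 ]
amber_tub [222. 414.] 0.68 [ 0.5934 -0.2871  0.112 ]
white_tub [311. 373.] 0.96 [ 0.3375 -0.1892  0.    ]
white_tub [282. 133.] 0.57 [0.4061 0.5177 0.    ]
ramekin [288. 236.] 0.94 [0.3958 0.2158 0.    ]
spoon [295. 303.] 0.81 [0.3791 0.0176 0.    ]
plates [283. 132.] 0.69 [0.4048 0.5203 0.    ]
squeeze [234. 489.] 0.89 [ 0.5726 -0.533   0.    ]
pepper_mill [281. 489.] 0.58 [ 0.4339 -0.5332  0.    ]
pepper_mill [287. 235.] 0.54 [0.4005 0.2177 0.    ]
funnel [201. 146.] 0.66 [0.6492 0.4902 0.    ]
```

View pics/top0.png

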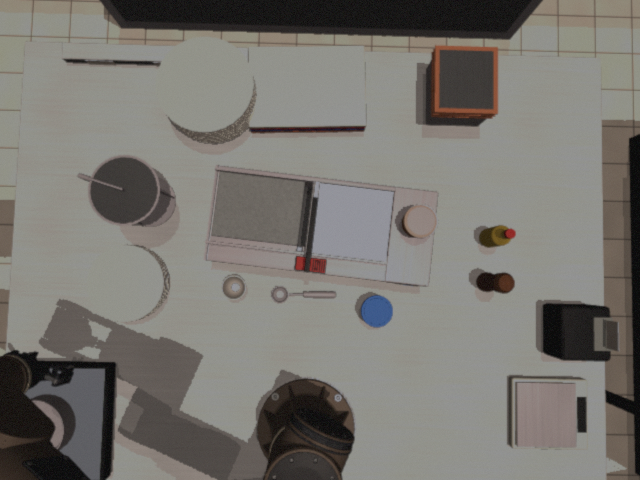

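View pics/scene0.png

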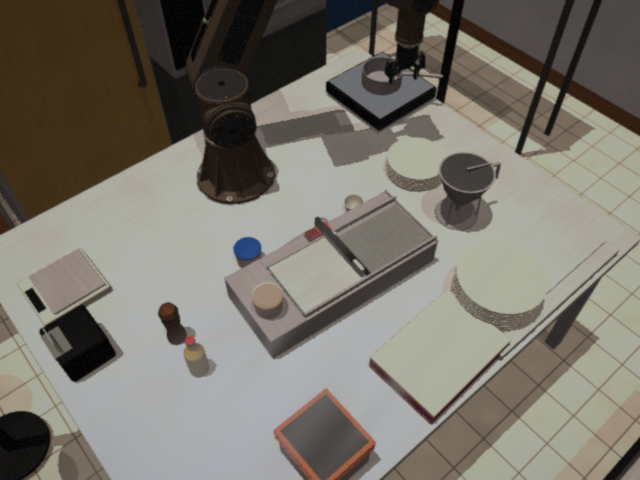

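```bash
cat >> h.py <<'E'
def W(p,q): # q=x,y,yaw ; p rail mm
    c,s=np.cos(q[2]),np.sin(q[2]); p=np.asarray(p,float)/1000
    return np.array([q[0]+c*p[0]-s*p[1],q[1]+s*p[0]+c*p[1],p[2]])
E
python3 - <<'E'
from h import *
from scipy.optimize import least_squares
s=cam("top");S=cam("scene")
obs=[((125,260,110),(167,217)),((-140,260,110),(262,207)),((125,-360,112),(190,438)),((-140,-360,112),(285,430))]
f=lambda q:np.concatenate([np.array(px(s,W(p,q)))-o for p,o in obs])
r=least_squares(f,[.6,.01,-.1],loss="soft_l1");print(r.x,f(r.x).round(1))
q=r.x
for c,n,b,k in((s,"top",(150,200,300,240),3),(S,"scene",(180,215,250,190),3)):
    y,x,w,h=b[0],b[1],b[2],b[3]; im=c["color"]
    if n=="scene": y,x,w,h=185,220,230,170
    im=cv2.convertScaleAbs(cv2.resize(im[y:y+(200 if n=="top" else h),x:x+(266 if n=="top" else w)],None,fx=k,fy=k,interpolation=cv2.INTER_CUBIC),alpha=1.3)
    def pl(P,col):
        a=[np.array(px(c,W(p,q))) for p in P]; a=np.array([[(v[1]-x+.5)*k,(v[0]-y+.5)*k] for v in a],int)
        cv2.polylines(im,[a],True,col,1)
    pl([(-140,-360,110),(125,-360,110),(125,260,110),(-140,260,110)],(0,255,0))
    pl([(-136,-72,128),(-100,-72,128),(-100,8,128),(-136,8,128)],(255,255,0))
    pl([(-138,-30,164),(-87,-30,164),(-87,-18,164),(-138,-18,164)],(0,255,255))
    pl([(-87,-237,124),(109,-237,124),(109,-12,124),(-87,-12,124)],(255,0,255))
    cv2.imwrite(f"pics/{n}1.png",im);print(im.shape)
E
```

```text
[ 0.58794415  0.01393516 -0.07896023] [-0.2 -0.5  0.1 -1.7 -0.2  1.1  0.2  0.8]
(600, 798, 3)
(510, 690, 3)
```

View pics/top1.png

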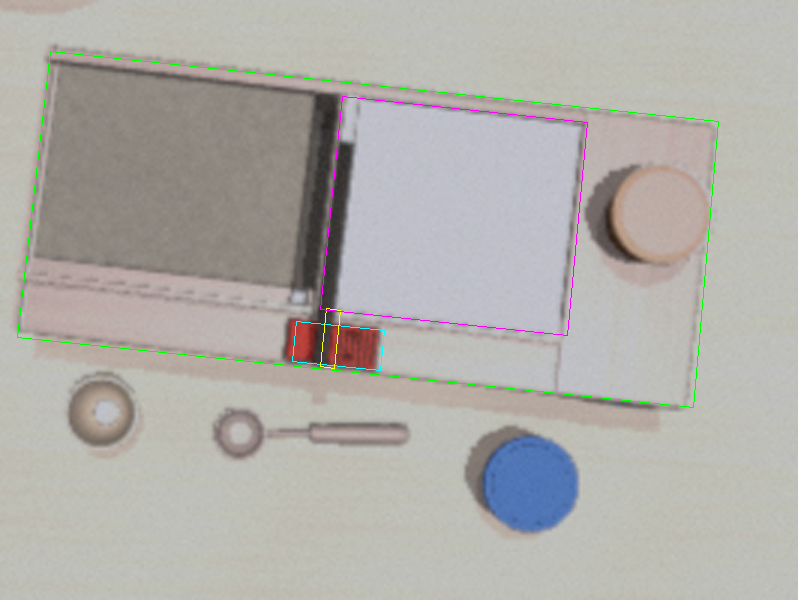

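View pics/scene1.png

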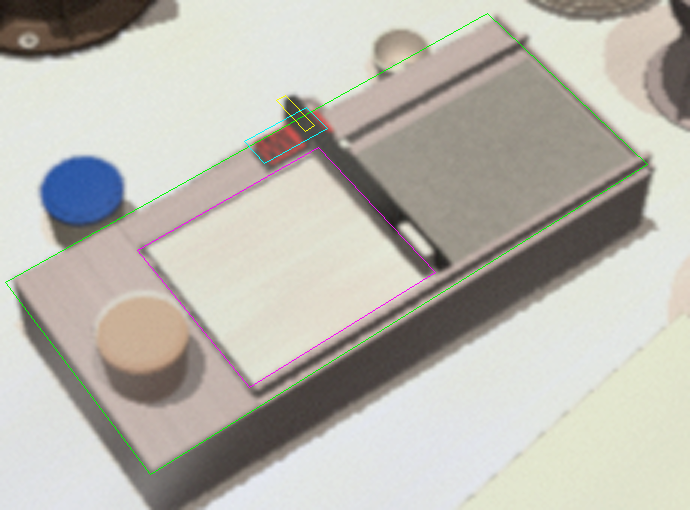

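```bash
python3 - <<'E'
from h import *
from scipy.optimize import least_squares
s=cam("top");S=cam("scene")
t=[((125,260,110),(52,48)),((-140,260,110),(18,337)),((125,-360,112),(717,122)),((-140,-360,112),(693,407)),
((-100,8,128),(288,319)),((-100,-72,128),(383,328)),((-136,-72,128),(380,370)),((-136,8,128),(285,360)),((-80,4,126),(299,297))]
u=[((-140,-360,112),(17,282)),((125,-360,112),(152,472)),((125,260,110),(646,165)),((-140,260,110),(494,13)),((-136,-72,128),(252,147)),((-100,-72,128),(268,166))]
P=[(s,p,np.array([o[1]/3+150-.5,o[0]/3+200-.5]),0) for p,o in t]+[(S,p,np.array([o[1]/3+185-.5,o[0]/3+220-.5]),1) for p,o in u]
def f(v,P=P):
    out=[]
    for c,p,o,i in P:
        a=np.array(px(c,W(p,v))); fl=240/np.tan(np.radians(c["vertical_fov"])/2)
        m=np.array([c["cy"],c["cx"]]); d=(a-m)/fl
        out.append(m+fl*d*(1+v[3+i]*(d@d))-o)
    return np.concatenate(out)
for sub,n in((P,"both"),(P[:9],"top"),(P[9:],"scene")):
  for k in (1,0):
    r=least_squares(lambda v:np.r_[f(np.r_[v[:3],k*v[3:]],sub),v[3:]],[.59,.01,-.08,0,0],loss="soft_l1",x_scale=[.01,.01,.01,.1,.1]);print(n,k,r.x.round(4),r.cost.round(2));print(f(r.x,sub).round(1).reshape(-1,2).tolist())
    if n=="both":
      for nm,p in (("pad",(-118,-52,128)),("lip",(-118,-30,149))):print(nm,W(p,r.x).round(4))
E
```

```text
both 1 [ 0.5903  0.0158 -0.0832 -0.0351 -0.2682] 9.23
[[0.2, -0.5], [-1.0, -0.8], [-0.5, -0.2], [-0.4, -0.9], [0.0, 2.1], [0.2, -0.2], [-0.6, -0.6], [-0.4, 1.7], [0.2, 0.7], [-0.7, -2.1], [-0.6, 0.6], [0.4, 0.6], [0.7, -1.3], [-1.7, -1.3], [-0.7, -0.1]]
pad [ 0.4684 -0.0263  0.128 ]
lip [ 0.4702 -0.0043  0.149 ]
both 0 [ 0.5901  0.0161 -0.083   0.      0.    ] 10.06
[[0.2, -0.9], [-0.9, -1.1], [-0.6, -0.0], [-0.2, -0.8], [0.1, 2.0], [0.3, -0.3], [-0.5, -0.7], [-0.3, 1.5], [0.3, 0.6], [-0.5, -2.9], [0.2, 0.1], [0.3, 1.6], [0.4, -1.0], [-1.8, -1.3], [-0.8, -0.0]]
pad [ 0.4682 -0.0259  0.128 ]
lip [ 0.47  -0.004  0.149]
top 1 [ 0.5897  0.0156 -0.0844 -0.0321  0.    ] 4.08
[[0.3, -0.4], [-0.9, -0.8], [-0.2, -0.1], [-0.0, -0.9], [0.2, 2.1], [0.4, -0.2], [-0.3, -0.6], [-0.2, 1.6], [0.4, 0.7]]
top 0 [ 0.5897  0.0157 -0.0842  0.      0.    ] 4.18
[[0.2, -0.7], [-0.9, -1.0], [-0.3, 0.2], [0.1, -0.7], [0.3, 2.1], [0.4, -0.2], [-0.3, -0.6], [-0.1, 1.6], [0.5, 0.7]]
scene 1 [ 0.5931  0.0159 -0.081  -0.     -0.4077] 3.96
[[-0.1, -1.0], [-0.3, 1.7], [0.8, 0.7], [1.2, -1.0], [-1.1, -0.8], [-0.1, 0.5]]
scene 0 [ 0.5917  0.017  -0.0821  0.      0.    ] 5.2
[[-0.2, -2.4], [0.5, 0.8], [0.4, 2.1], [0.6, -0.6], [-1.6, -0.8], [-0.6, 0.5]]
```

```bash
cat >> h.py <<'E'
from scipy.spatial.transform import Rotation as R
Q=[.5901,.0159,-.083]
def now(): 
    s=arm.read_state(); return s,np.array(s["eef_pos"]),R.from_quat(s["tcp_rot"])
def tool(d): return now()[2].inv().apply(d).round(4)
E
python3 - <<'E'
from h import *
s,p,r=now();print(s["time"]);print(r.as_matrix().round(3))
ex=W((1000,0,0),Q)-W((0,0,0),Q);ey=W((0,1000,0),Q)-W((0,0,0),Q)
for y in(ex,-ex,ey,-ey):
    D=R.from_matrix(np.c_[[0,0,-1],y,np.cross([0,0,-1],y)]);print((r.inv()*D).as_rotvec().round(3))
for a,b in(((.218,.612,.231),(.40,.35,.231)),((.40,.35,.231),(*W((-118,-52,0),Q)[:2],.19))): print(tool(np.subtract(b,a)))
E
```

```text
1.5
[[ 0.     0.336  0.942]
 [ 0.     0.942 -0.336]
 [-1.     0.     0.   ]]
[ 1.311 -0.    -0.   ]
[-1.831  0.    -0.   ]
[-0.26  0.   -0.  ]
[ 2.882 -0.    -0.   ]
[-0.     -0.1856  0.2595]
[ 0.041  -0.3313  0.1907]
```

```bash
python3 - <<'E'
from h import *
s,p,r=now()
b=np.array([.40,.35,.231]);c=np.array([*W((-118,-52,0),Q)[:2],.19])
pts=[p+(b-p)*i/8 for i in range(1,9)]+[b+(c-b)*i/10 for i in range(1,11)]
o=p
for i,t in enumerate(pts):
    w=[.131 if i<10 else 0,0,0]
    print(i,r.inv().apply(t-o).round(3).tolist(),w); o=t; r=r*R.from_rotvec(w)
E
```

```text
0 [0.0, -0.023, 0.032] [0.131, 0, 0]
1 [0.0, -0.019, 0.035] [0.131, 0, 0]
2 [0.0, -0.014, 0.037] [0.131, 0, 0]
3 [0.0, -0.009, 0.039] [0.131, 0, 0]
4 [0.0, -0.004, 0.04] [0.131, 0, 0]
5 [0.0, 0.001, 0.04] [0.131, 0, 0]
6 [0.0, 0.006, 0.039] [0.131, 0, 0]
7 [0.0, 0.012, 0.038] [0.131, 0, 0]
8 [0.004, -0.0, 0.038] [0.131, 0, 0]
9 [0.004, 0.005, 0.038] [0.131, 0, 0]
10 [0.004, 0.01, 0.037] [0, 0, 0]
11 [0.004, 0.01, 0.037] [0, 0, 0]
12 [0.004, 0.01, 0.037] [0, 0, 0]
13 [0.004, 0.01, 0.037] [0, 0, 0]
14 [0.004, 0.01, 0.037] [0, 0, 0]
15 [0.004, 0.01, 0.037] [0, 0, 0]
16 [0.004, 0.01, 0.037] [0, 0, 0]
17 [0.004, 0.01, 0.037] [0, 0, 0]
```

{"api": "play_rows", "payload": {
  "deltas": [
    [[0,0,-0.023,0.032,0.131,0,0],[0,0,-0.019,0.035,0.131,0,0],[0,0,-0.014,0.037,0.131,0,0],[0,0,-0.009,0.039,0.131,0,0],[0,0,-0.004,0.04,0.131,0,0],[0,0,0.001,0.04,0.131,0,0],[0,0,0.006,0.039,0.131,0,0],[0,0,0.012,0.038,0.131,0,0],[0,0.004,0,0.038,0.131,0,0],[0,0.004,0.005,0.038,0.131,0,0]]
  ],
  "newtons": 60
}}

```text
time: 2.5
eef_pos: [0.4135, 0.2737, 0.2233]
tcp_rot: [0.522, 0.478, -0.521, 0.478]
wrist_force: [0.7, -0.7, 0.1]
gripper_width: -0.0002
```

{"api": "play_rows", "payload": {
  "deltas": [
    [[0,0.004,0.01,0.037,0,0,0],[0,0.004,0.01,0.037,0,0,0],[0,0.004,0.01,0.037,0,0,0],[0,0.004,0.01,0.037,0,0,0],[0,0.004,0.01,0.037,0,0,0],[0,0.004,0.01,0.037,0,0,0],[0,0.004,0.01,0.037,0,0,0],[0,0.004,0.01,0.03,0,0,0],[0,0,0,0,0,0,0],[0,0,0,0,0,0,0]]
  ]
}}

```text
time: 3.5
eef_pos: [0.4689, -0.02, 0.1912]
tcp_rot: [-0.52, -0.479, 0.521, -0.478]
wrist_force: [-0.4, 0.6, 0.8]
gripper_width: -0.0
```

```bash
python3 - <<'E'
from h import *
s,p,r=now();print(s["time"],p.round(4),np.round(s["wrist_force"],2),s["gripper_width"]);print(r.as_matrix().round(3))
c=W((-118,-52,190),Q);print(c,tool(c-p))
for n in("top","scene"):
    q=cam(n);
    v=np.array(px(q,c)).astype(int); im=q["color"][max(0,v[0]-50):v[0]+50,v[1]-66:v[1]+67]
    cv2.imwrite(f"pics/{n}2.png",cv2.convertScaleAbs(cv2.resize(im,None,fx=4,fy=4,interpolation=cv2.INTER_CUBIC),alpha=1.5))
a=cv2.imread("pics/top2.png");b=cv2.imread("pics/scene2.png");cv2.imwrite("pics/c2.png",cv2.resize(np.hstack([a,b]),(800,300)))
E
```

```text
3.5 [ 0.4689 -0.02    0.1912] [-0.44  0.56  0.76] -5.80097064400928e-06
[[-0.     0.996 -0.084]
 [ 0.    -0.084 -0.996]
 [-1.    -0.    -0.   ]]
[ 0.46819517 -0.02613823  0.19      ] [ 0.0012 -0.0002  0.0061]
```

View pics/scene2.png

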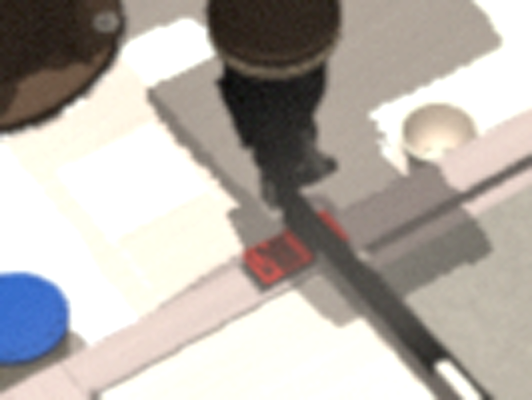

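{"api": "play_rows", "payload": {
  "deltas": [
    [[0,0.001,0,0.006,0,0,0],[0,0.02,0,0,0,0,0],[0,0.02,0,0,0,0,0],[0,0.012,0,0,0,0,0],[0,0,0,0,0,0,0],[0,0,0,0,0,0,0]]
  ]
}}

```text
time: 4.2
eef_pos: [0.4684, -0.0252, 0.1385]
tcp_rot: [-0.52, -0.479, 0.52, -0.479]
wrist_force: [0.6, 0.9, -0.1]
gripper_width: -0.0002
```

{"api": "play_rows", "payload": {
  "deltas": [
    [[0,0.006,0,0,0,0,0],[0,0.004,0,0,0,0,0],[0,0,0,0,0,0,0],[0,0,0,0,0,0,0]]
  ]
}}

```text
time: 4.6
eef_pos: [0.4684, -0.0255, 0.1284]
tcp_rot: [-0.52, -0.479, 0.52, -0.479]
wrist_force: [0.3, -0.7, -0.2]
gripper_width: 0.0001
```

{"api": "play_rows", "payload": {
  "deltas": [
    [[0,0.003,0,0,0,0,0],[0,0.003,0,0,0,0,0],[0,0,0,0,0,0,0],[0,0,0,0,0,0,0]]
  ]
}}

```text
time: 5.0
eef_pos: [0.4686, -0.0255, 0.1223]
tcp_rot: [0.52, 0.479, -0.52, 0.479]
wrist_force: [-0.5, -0.2, 4.4]
gripper_width: -0.0001
```

{"api": "play_rows", "payload": {
  "deltas": [
    [[0,0.003,0,0,0,0,0],[0,0.002,0,0,0,0,0],[0,0,0,0,0,0,0],[0,0,0,0,0,0,0]]
  ]
}}

```text
time: 5.4
eef_pos: [0.4686, -0.0255, 0.1174]
tcp_rot: [0.52, 0.479, -0.52, 0.479]
wrist_force: [-0.5, 0.3, 6.9]
gripper_width: -0.0001
```

{"api": "play_rows", "payload": {
  "deltas": [
    [[0,0.0005,0,0,0,0,0],[0,0,0,-0.004,0,0,0],[0,0,0,-0.004,0,0,0],[0,0,0,0,0,0,0],[0,0,0,0,0,0,0]]
  ]
}}

```text
time: 5.9
eef_pos: [0.4694, -0.0175, 0.1171]
tcp_rot: [0.52, 0.479, -0.52, 0.479]
wrist_force: [-0.0, 1.3, 6.1]
gripper_width: -0.0004
```

{"api": "play_rows", "payload": {
  "deltas": [
    [[0,0,0,-0.003,0,0,0],[0,0,0,-0.003,0,0,0],[0,0,0,-0.002,0,0,0],[0,0,0,0,0,0,0]]
  ]
}}

```text
time: 6.3
eef_pos: [0.4701, -0.0097, 0.1171]
tcp_rot: [0.52, 0.479, -0.52, 0.479]
wrist_force: [0.3, -2.8, 6.6]
gripper_width: -0.0001
```

{"api": "play_rows", "payload": {
  "deltas": [
    [[0,0,0,-0.003,0,0,0],[0,0,0,-0.003,0,0,0],[0,0,0,-0.003,0,0,0],[0,0,0,0,0,0,0]]
  ]
}}

```text
time: 6.7
eef_pos: [0.4709, -0.0007, 0.1171]
tcp_rot: [0.52, 0.479, -0.52, 0.479]
wrist_force: [-0.7, -1.2, 6.8]
gripper_width: -0.0001
```

{"api": "play_rows", "payload": {
  "deltas": [
    [[0,0,0,-0.004,0,0,0],[0,0,0,-0.004,0,0,0],[0,0,0,-0.004,0,0,0],[0,0,0,-0.004,0,0,0],[0,0,0,0,0,0,0]]
  ]
}}

```text
time: 7.2
eef_pos: [0.4722, 0.0154, 0.1171]
tcp_rot: [0.52, 0.479, -0.52, 0.479]
wrist_force: [0.5, 0.2, 7.0]
gripper_width: 0.0001
```

{"api": "play_rows", "payload": {
  "deltas": [
    [[0,0,0,-0.005,0,0,0],[0,0,0,-0.003,0,0,0],[0,0,0,0,0,0,0],[0,-0.003,0,0,0,0,0],[0,-0.003,0,0,0,0,0],[0,0,0,0,0,0,0]]
  ]
}}

```text
time: 7.8
eef_pos: [0.4725, 0.0233, 0.123]
tcp_rot: [0.52, 0.479, -0.52, 0.479]
wrist_force: [-0.1, -0.8, 0.7]
gripper_width: 0.0001
```

```bash
python3 - <<'E'
from h import *
s,p,r=now();print(s["time"],p.round(4),np.round(s["wrist_force"],2))
for n in("top","scene"):
    q=cam(n);v=np.array(px(q,p)).astype(int); im=q["color"][max(0,v[0]-75):v[0]+75,v[1]-100:v[1]+100]
    cv2.imwrite(f"pics/{n}3.png",cv2.convertScaleAbs(cv2.resize(im,None,fx=4,fy=4,interpolation=cv2.INTER_CUBIC),alpha=1.5))
E
```

```text
7.8 [0.4725 0.0233 0.123 ] [-0.07 -0.77  0.7 ]
```

View pics/scene3.png

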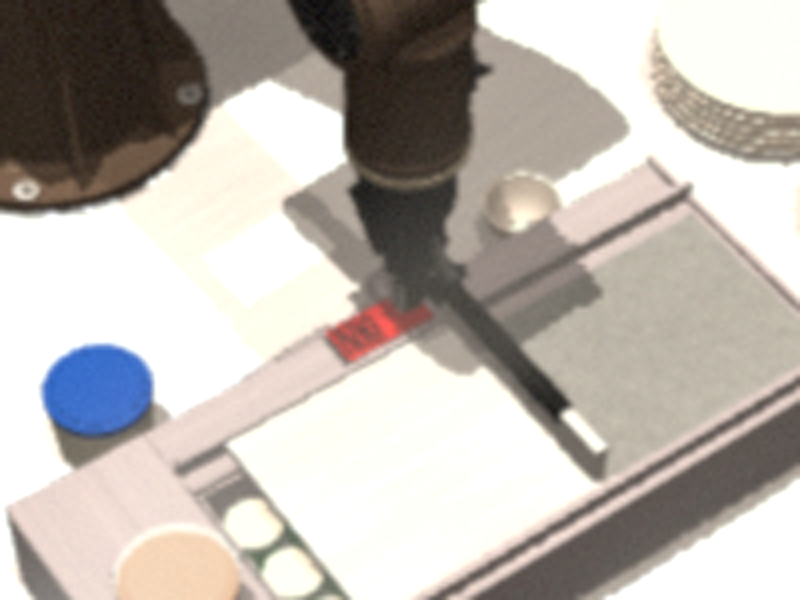

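{"api": "play_rows", "payload": {
  "deltas": [
    [[0,0,0,-0.006,0,0,0],[0,0,0,-0.012,0,0,0],[0,0,0,-0.012,0,0,0],[0,0,0,-0.012,0,0,0],[0,0,0,-0.012,0,0,0],[0,0,0,-0.012,0,0,0],[0,0,0,-0.012,0,0,0],[0,0,0,-0.012,0,0,0],[0,0,0,-0.01,0,0,0],[0,0,0,0,0,0,0]]
  ]
}}

```text
time: 8.9
eef_pos: [0.4808, 0.1244, 0.1228]
tcp_rot: [0.52, 0.479, -0.52, 0.479]
wrist_force: [-0.5, 1.0, -0.1]
gripper_width: -0.0
```

{"api": "play_rows", "payload": {
  "deltas": [
    [[0,0,0,-0.01,0,0,0],[0,0,0,-0.012,0,0,0],[0,0,0,-0.012,0,0,0],[0,0,0,-0.012,0,0,0],[0,0,0,-0.012,0,0,0],[0,0,0,-0.012,0,0,0],[0,0,0,-0.012,0,0,0],[0,0,0,-0.01,0,0,0],[0,0,0,-0.005,0,0,0],[0,0,0,0,0,0,0]]
  ]
}}

```text
time: 9.9
eef_pos: [0.4887, 0.2205, 0.1228]
tcp_rot: [0.52, 0.479, -0.52, 0.479]
wrist_force: [0.4, -0.6, 0.1]
gripper_width: -0.0001
```

```bash
python3 - <<'E'
from h import *
s,p,r=now();c,sn=np.cos(Q[2]),np.sin(Q[2]);d=p[:2]-Q[:2];print(s["time"],"rail xy",c*d[0]+sn*d[1],-sn*d[0]+c*d[1],np.round(s["wrist_force"],2))
E
```

```text
9.9 rail xy -0.11802662141112397 0.1955288173199197 [ 0.35 -0.62  0.11]
```

Nominally 20 mm remain; going slowly and watching force.

{"api": "play_rows", "payload": {
  "deltas": [
    [[0,0,0,-0.005,0,0,0],[0,0,0,-0.005,0,0,0],[0,0,0,-0.004,0,0,0],[0,0,0,-0.002,0,0,0]]
  ]
}}

```text
time: 10.3
eef_pos: [0.4901, 0.2361, 0.1228]
tcp_rot: [0.52, 0.479, -0.52, 0.479]
wrist_force: [-0.3, -1.7, -0.5]
gripper_width: -0.0003
```

{"api": "play_rows", "payload": {
  "deltas": [
    [[0,0,0,-0.002,0,0,0],[0,0,0,-0.001,0,0,0]]
  ]
}}

```text
time: 10.5
eef_pos: [0.4902, 0.2388, 0.1228]
tcp_rot: [0.52, 0.479, -0.52, 0.479]
wrist_force: [0.7, -1.1, -0.0]
gripper_width: -0.0002
```

{"api": "play_rows", "payload": {
  "deltas": [
    [[0,0,0,-0.001,0,0,0],[0,0,0,-0.001,0,0,0]]
  ]
}}

```text
time: 10.7
eef_pos: [0.4904, 0.2406, 0.1228]
tcp_rot: [0.52, 0.479, -0.52, 0.479]
wrist_force: [0.0, -2.0, 0.7]
gripper_width: 0.0001
```

{"api": "play_rows", "payload": {
  "deltas": [
    [[0,0,0,-0.001,0,0,0],[0,0,0,-0.001,0,0,0]]
  ]
}}

```text
time: 10.9
eef_pos: [0.4903, 0.2417, 0.1228]
tcp_rot: [-0.52, -0.479, 0.52, -0.479]
wrist_force: [2.5, -19.7, 5.7]
gripper_width: 0.0002
```

{"api": "play_rows", "payload": {
  "deltas": [
    [[0,0,0,-0.001,0,0,0],[0,0,0,-0.001,0,0,0]]
  ]
}}

```text
time: 11.1
eef_pos: [0.4902, 0.242, 0.1227]
tcp_rot: [-0.519, -0.479, 0.521, -0.48]
wrist_force: [5.2, -38.7, 9.7]
gripper_width: 0.0004
```

```bash
python3 - <<'E'
from h import *
s,p,r=now();print(s["time"],p.round(4),np.round(s["wrist_force"],2))
q=cam("scene");im=q["color"][150:300,220:450]
cv2.imwrite("pics/s4.png",cv2.convertScaleAbs(cv2.resize(im,None,fx=3.4,fy=3.4,interpolation=cv2.INTER_CUBIC),alpha=1.4))
E
```

```text
11.1 [0.4902 0.242  0.1227] [  5.16 -38.67   9.73]
```

View pics/s4.png

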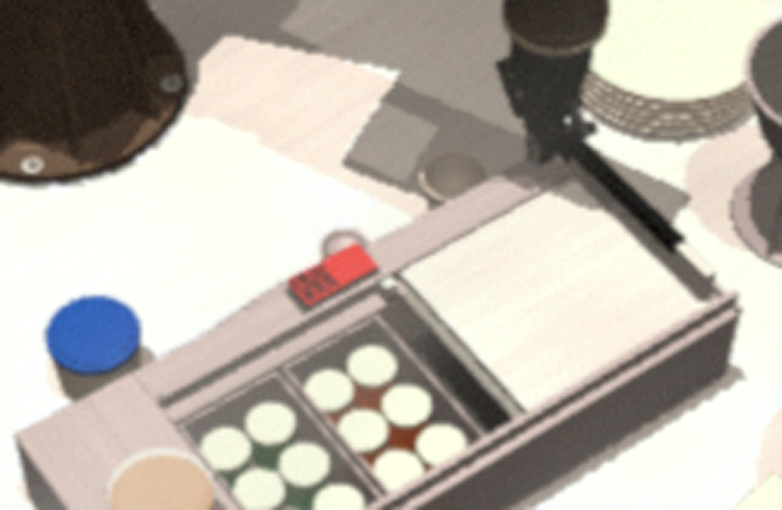

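{"api": "play_rows", "payload": {
  "deltas": [
    [[0,0,0,0.004,0,0,0],[0,0,0,0.008,0,0,0],[0,0,0,0.01,0,0,0],[0,-0.03,0,0,0,0,0],[0,-0.04,0,0,0,0,0],[0,-0.04,0,0,0,0,0],[0,-0.02,0,0,0,0,0],[0,0,0,0,0,0,0],[0,0,0,0,0,0,0],[0,0,0,0,0,0,0]]
  ]
}}

```text
time: 12.15
eef_pos: [0.4882, 0.2222, 0.2517]
tcp_rot: [-0.52, -0.479, 0.521, -0.479]
wrist_force: [0.2, 0.1, -1.1]
gripper_width: 0.0
```

```bash
python3 - <<'E'
from h import *
s,p,r=now();print(s["time"],p.round(4),np.round(s["wrist_force"],2))
q=cam("scene");im=q["color"][150:300,220:450].copy()
def pl(P,col):
    a=np.array([[v[1]-220+.5,v[0]-150+.5] for v in (px(q,W(k,Q)) for k in P)])*3.4
    cv2.polylines(big,[a.astype(int)],True,col,1)
big=cv2.convertScaleAbs(cv2.resize(im,None,fx=3.4,fy=3.4,interpolation=cv2.INTER_CUBIC),alpha=1.4)
pl([(-136,-72,128),(-100,-72,128),(-100,8,128),(-136,8,128)],(255,255,0))
pl([(-87,19,124),(109,19,124),(109,244,124),(-87,244,124)],(255,0,255))
cv2.imwrite("pics/s5.png",big)
for n in("scene","top"):
    c=cam(n)
    for k,z in(("lip",.149),("pad",.128),("bolt",.126)):
        for g in arm.pinpoint(n,k)[:1]: print(n,k,round(g["confidence"],2),at_z(c,*g["location"],z).round(3))
for k in((-118,226,149),(-118,-52,128),(-80,4,126)):print(W(k,Q).round(3))
E
```

```text
12.15 [0.4882 0.2222 0.2517] [ 0.21  0.07 -1.12]
scene lip 0.88 [0.497 0.268 0.149]
scene pad 0.59 [ 0.481 -0.015  0.128]
scene bolt 0.54 [0.528 0.027 0.126]
top lip 0.77 [0.491 0.247 0.149]
top pad 0.93 [ 0.464 -0.027  0.128]
top bolt 0.67 [0.521 0.024 0.126]
[0.491 0.251 0.149]
[ 0.468 -0.026  0.128]
[0.511 0.027 0.126]
```

View pics/s5.png

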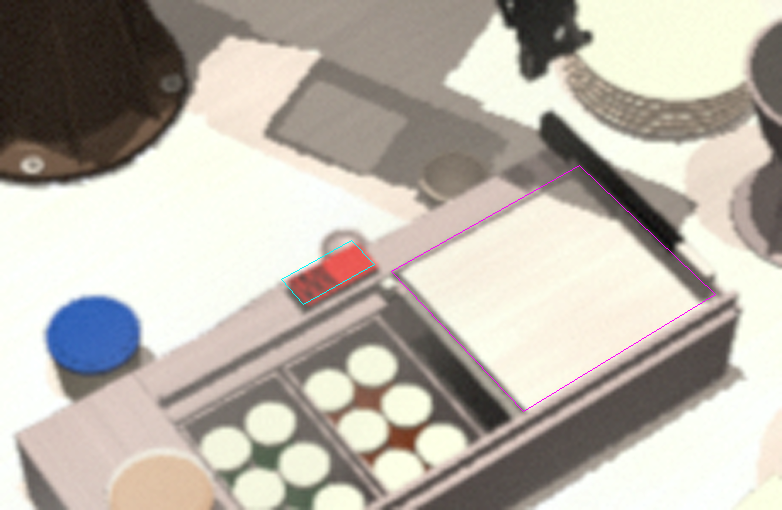

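The lid matches the fully open outline. The pad and bolt match the raised outline, and the gripper is clear of everything.

```bash
python3 -c "
from plant import arm
print(arm.finish_job())"
```

```text
the job is handed in; nothing more can be done
None
```

The garnish rail is open: the lid is at its left stop, and the catch appears to have sprung up behind it. I handed the job in at about 12.5 s of the 38 s allowed.

**What I did:** With the fingers shut, I pressed the red pad down about 10.5 mm (about 7 N) and kept it down while pushing the lip left. I eased off the pad only once I judged the lid to be past the catch; the force dropped to near zero because the lid then held the catch down. I pushed on to the stop, then backed off and lifted to z 0.25 m.

**Last checks:**
- **Lid:** The push force was at most about 3 N in the readings while sliding. At the stop it rose sharply to 39 N, at a lid travel of about 0.256 m. That was the fingers pressing on the lip, and I backed off straight away. In the last picture the lid matches the fully open outline.
- **Catch:** The pad and bolt look up behind the lid, but I judged this by eye from the picture. I did not measure the bolt's height.
- **Other objects:** Those in the last close-up (blue-lidded tub, ramekin, amber tub and part of the plates) looked unmoved. I did not re-measure the objects, and the bottle and mill were outside that view.
- **Disagreement:** The networks' points from the scene camera were up to about 18 mm off my rail fit, and those from the top camera up to about 10 mm. I trusted the fit because the contact heights and the stop position agreed with it.

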